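# Gauge three liner blocks under a go/no-go bar gauge and sort them

### The job

Three rigid helmet-liner blocks lie in front of the bar gauge: push each one gently along the plate under the gauge until it stops or its nose shows behind the second bar, and leave each where it ends up until all three have been tried. Then put the block that passed the first bar but stopped at the second flat in the steel tray, and the one that passed both bars in the cardboard scrap box. Leave the one that stopped at the first bar lying there for rubbing down, and do not disturb the pot and spool behind.

Things in the scene. Friction and masses are not known exactly. Their poses are not given: they have to be found in the camera images.
- gauge: fixed gauge: steel plate 6 mm thick with two parallel aluminium bars (12 mm in x, 16 mm high) across it along y, carried over it by packing blocks at its sides (14 mm in x; free passage y = -144 to +144 mm). Origin: on the plate's underside; plate x = -120 to +80, y = -160 to +160 mm; z up. Blocks are pushed along +x, away from the robot. Press lightly, under 25 N
- go_bar (a point): middle of the lower front edge of the first (go) bar, at gauge x = 15, z = 38 mm: the bar is 32 mm clear of the plate, spans x = 15 to 27 mm, highest point z = 59. A too thick block's nose stops here
- nogo_bar (a point): middle of the lower front edge of the second (no-go) bar, at gauge x = 51, z = 34 mm: the bar is 28 mm clear of the plate, spans x = 51 to 63 mm, highest point z = 55. A right block's nose stops here; a too thin one passes beneath
- block_1: liner block: dark-grey rigid foam, 80 mm long (own x) by 56 wide (own y), about 90 g, black back plate below, a groove along its flat top. The three look alike but are 24 to 36 mm thick: one too thick, one right, one too thin, which the gauge must tell. It starts on the gauge plate, nearly square to the bars. Origin: centre of its underside, z up; nose at +x 40 mm, tail at -x 40 mm
- block_2: liner block: dark-grey rigid foam, 80 mm long (own x) by 56 wide (own y), about 90 g, black back plate below, a groove along its flat top. The three look alike but are 24 to 36 mm thick: one too thick, one right, one too thin, which the gauge must tell. It starts on the gauge plate, nearly square to the bars. Origin: centre of its underside, z up; nose at +x 40 mm, tail at -x 40 mm
- block_3: liner block: dark-grey rigid foam, 80 mm long (own x) by 56 wide (own y), about 90 g, black back plate below, a groove along its flat top. The three look alike but are 24 to 36 mm thick: one too thick, one right, one too thin, which the gauge must tell. It starts on the gauge plate, nearly square to the bars. Origin: centre of its underside, z up; nose at +x 40 mm, tail at -x 40 mm
- tray: fixed shallow steel tray for blocks that are right: 150 (x) by 156 (y) by 24 mm high outside, walls and floor 3 mm (rim bead to 27 mm). Origin: centre of its underside; stands to the left or right of the gauge
- scrap: fixed open cardboard box for scrap: 152 (x) by 160 (y) by 55 mm high outside, walls and floor 4 mm. Origin: centre of its underside; stands on the other side of the gauge
- pot: bystander: loose white paint pot 71 mm across, 64 mm high, left behind the gauge; origin at the centre of its underside. Beyond it, farther left (y over 0.42 m, x over 0.4 m), stands a tall fixed cabinet, and left of the robot (x under 0.3, y 0.2 to 0.5 m) a fixed helmet 0.3 m high: rise over 0.35 m before passing the helmet
- spool: bystander: loose orange spool 45 mm across, 46 mm high, right behind the gauge; origin at the centre of its underside

How it is judged:
On the way:
1. all three stand tried at once: one nose at the first bar, one at the second bar, one at least 10 mm past the front of the second bar (x of block_1 in the frame of gauge between -0.034 and -0.018 m and y of block_1 in the frame of gauge between -0.138 and 0.138 m and z of each of block_1, block_2, block_3 in the frame of gauge below 0.012 m and angle between each of block_1, block_2, block_3's own z axis and vertical below 0.12 rad and x of block_2 in the frame of gauge between 0.002 and 0.018 m and y of block_2 in the frame of gauge between -0.138 and 0.138 m and x of block_3 in the frame of gauge between 0.021 and 0.06 m and y of block_3 in the frame of gauge between -0.138 and 0.138 m), for 0.2 s.
At the end, for the whole second after the job is handed in: The block that stopped at the second bar lies flat (within 7 deg) on the tray's floor, the one that passed both lies in the scrap box, the one that stopped at the first bar lies flat on the plate before it (nose within 55 mm of it); all at rest (x of block_1 in the frame of gauge between -0.08 and -0.018 m and y of block_1 in the frame of gauge between -0.138 and 0.138 m and z of block_1 in the frame of gauge below 0.012 m and angle between each of block_1, block_2's own z axis and vertical below 0.12 rad and x of block_2 in the frame of tray between -0.06 and 0.06 m and y of block_2 in the frame of tray between -0.06 and 0.06 m and z of block_2 in the frame of tray below 0.01 m and x of block_3 in the frame of scrap between -0.07 and 0.07 m and y of block_3 in the frame of scrap between -0.072 and 0.072 m and z of block_3 in the frame of scrap below 0.045 m and linear speed of each of block_1, block_2, block_3 below 0.02 m/s); the robot touches nothing.
It fails at once if a block is forced against the gauge with more than 80 N (contact force between any of block_1, block_2, block_3 and gauge above 80 N).
It fails at once if the paint pot or the spool is moved by more than 30 mm (distance of any of pot, spool from where it was at the start of the episode above 0.03 m).
It also fails if it takes over 72 s, if anything falls off the work surface, if the arm or the gripper's body presses on something with over 40 N, if the wrist force passes 120 N, or if a joint passes its speed limit or range.

### The arm

A 7-joint arm with a two-finger parallel gripper is mounted at the origin on the work surface; the furniture and walls round the work are solid. World frame = base frame: x ahead of the robot, y to its left, z up, the work surface at z = 0. Lengths are in m, angles in rad, forces in N, time in s.
With the tool pointing down it reaches from about 0.4 to 0.875 m from the base axis. Payload 19.3 kg.
Tool frame: the origin (TCP) lies on the mounting face of the last link; the fingertips stand 173 mm ahead of it and the grasp point (between the pads) lies 155 mm ahead of it; z points along the fingers, y is the line along which they close (so a half turn about z gives the same grasp; the last joint's range is limited). The gripper opens to 85 mm and grips with 20 to 120 N. Pads are 22 mm wide; open, the fingers measure 114 mm over their backs; the gripper's body (76 mm by 85 mm) begins 54 mm behind the grasp point. The pads swing forward as they close: fully open they stand 13 mm farther back than shut.
Start: joints at [1.069, 0.521, -0.036, 1.599, 0.021, 1.021, -0.113], TCP at [0.262, -0.568, 0.405] pointing down, gripper open.
Joint ranges: [-2.91, 2.91], [-0.3, 2.13], [-1.5, 1.42], [0.17, 2.43], [-1.26, 4.41], [0.16, 1.93], [-2.52, 2.52]. Speed limits (rad/s): [1.89, 1.89, 2.39, 2.39, 3.01, 3.01, 3.01].

### API

Orientations are given as [roll, pitch, yaw] about the fixed x, y, z axes, in that order (R = Rz(yaw) Ry(pitch) Rx(roll)).
In Python, from workcell import bot, vision gives the robot as it stands.
- The arm moves only by the shell command python3 -m creep 'ROWS' [FORCE]. ROWS is JSON, a list that holds one entry, the list of rows, each a list of 7 numbers: the opening, from -1 (shut) to 1 (fully open), then the shift along the tool's x, y, z in cm, then the turn, a rotation vector about the tool's x, y, z in rad. In form: [[[grip, tx, ty, tz, rx, ry, rz], ...]]. A call has 1 to 12 rows; each row shifts and turns the commanded pose from where the row before left it, along the tool's axes as they then stand; what a row does not reach is not made up. A row lasts 1/8 s, in which the tool goes at most 62.5 mm and 10.7 degrees, less where a joint would pass 70% of its speed; a pose out of reach is approached as far as the arm can. A call with a gripper value outside its range is refused whole. The fingers move at their own pace and stop on an object; FORCE is the grip in N (left out, the last holds). Time passes only in rows, so rows that do not move let the fingers close. It gives the time, the measured TCP pose, the force, the opening and the grip force at its end, in the units of the state.
- bot.observe(): the state, without advancing time (a new reading comes with each control period).
- vision.grab_frame(name): name is "side" or "top"; returns a dict with "image" (400x640x3 uint8, blue, green, red), "depth" (400x640 float32, m along the optical axis (not along the pixel's ray), 0 where there is no reading), "fovy" (degrees; the focal length in pixels is half the picture's height over the tangent of half this angle, whatever the lens; pixels are square), "cx", "cy" (the principal point, pixels), "cam_to_world" (4x4, takes a point from camera to world coordinates). Camera axes: x right, y down, z forward; pixel columns grow to the right and rows downward; lengths in m; the calibration is good to about 2 mm. A picture is of the moment at which its call begins.
- bot.job_done(): hands the job in; it is judged then, once.
The state is a dict: "clock": time; "qpos": joint angles; "qd": joint speeds; "joint_efforts": joint torques, N m; "position": TCP position; "tool_rot": TCP orientation; "force": force on the tool from outside, world axes, zero at the start; "moment": the same for the moment, N m; "grip_width": finger opening in m; "finger_force": force on a finger pad.
Only numpy, scipy, OpenCV 4.12 (cv2) and the standard library are available. Lean on these libraries where they do the work, as an engineer would, in place of code of your own. Each camera call takes 0.05 s, during which the arm holds its last target. There are 200 camera calls.

## Working session

There is one attempt and no reset: what is moved stays moved. The work goes in short steps, Python scripts to look and compute and a shell command to move; the robot and the scene stay as the last step left them, time stands still between calls to the robot, and variables do not carry over. Pictures are saved under pics/ and viewed, at most 12 in all, crops included, and the job is handed in when it is done.

```bash
mkdir -p pics
cat > h.py <<'E'
import numpy as np,cv2
from workcell import bot,vision
def grab(n):
    f=vision.grab_frame(n); return f
def world(f,u,v,d=None):
    h=f["image"].shape[0]; F=h/2/np.tan(np.radians(f["fovy"])/2)
    d=f["depth"][int(v),int(u)] if d is None else d
    p=np.array([(u-f["cx"])/F*d,(v-f["cy"])/F*d,d,1]); return (np.array(f["cam_to_world"])@p)[:3]
def wmap(f):
    h,w=f["depth"].shape; F=h/2/np.tan(np.radians(f["fovy"])/2)
    u,v=np.meshgrid(np.arange(w),np.arange(h)); d=f["depth"]
    P=np.stack([(u-f["cx"])/F*d,(v-f["cy"])/F*d,d,np.ones_like(d)],-1)
    W=(P@np.array(f["cam_to_world"]).T)[...,:3]; W[d==0]=np.nan; return W
E
python3 - <<'E'
from h import *
for n in("top","side"):
    f=grab(n);cv2.imwrite(f"pics/{n}0.png",f["image"]);np.save(f"{n}0.npy",wmap(f))
    print(n,f["fovy"],f["cx"],f["cy"],np.round(f["cam_to_world"],3).tolist(),(f["depth"]==0).mean())
s=bot.observe();print({k:np.round(v,3).tolist() for k,v in s.items()})
E
```

```text
top 46.37127990494914 319.79202162165865 200.08434894015033 [[-0.04, -0.977, 0.208, 0.298], [-0.999, 0.038, -0.012, -0.039], [0.004, -0.208, -0.978, 1.129], [0.0, 0.0, 0.0, 1.0]] 0.00366796875
side 45.98092182617431 319.4384386117164 199.23189948925724 [[-0.981, 0.156, -0.118, 0.664], [0.195, 0.725, -0.661, 0.823], [-0.018, -0.671, -0.741, 1.02], [0.0, 0.0, 0.0, 1.0]] 0.03408203125
{'clock': 0.1, 'qpos': [1.069, 0.522, -0.036, 1.6, 0.021, 1.021, -0.113], 'qd': [-0.001, -0.003, 0.001, -0.003, 0.001, -0.0, -0.001], 'joint_efforts': [0.003, -92.85, 1.984, -37.054, 0.018, 0.005, -0.0], 'position': [0.261, -0.568, 0.404], 'tool_rot': [-3.141, 0.0, 0.432], 'force': [0.35, -0.002, -0.779], 'moment': [-0.012, -0.026, 0.067], 'finger_force': 0.0, 'grip_width': 0.085}
```

View pics/top0.png

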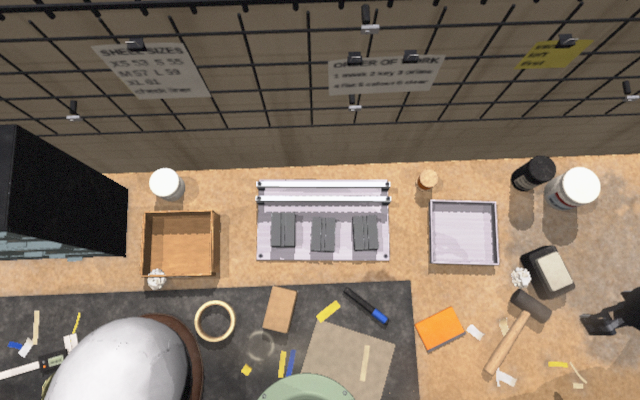

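View pics/side0.png

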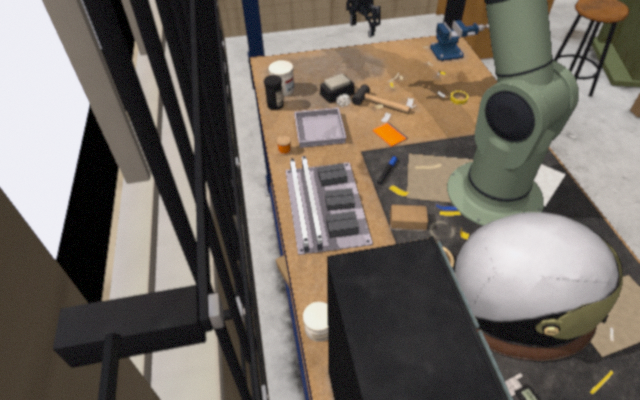

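The top view shows the gauge around (323,220), blocks at (284,230), (323,234) and (365,232), the tray at (463,233), the scrap box at (180,244), the pot at (166,184) and the spool at (428,179). The side view shows the same layout with the blocks clear of both bars. Next I'll measure these with depth.

Run:
```python
from h import *
W=np.load("top0.npy");im=cv2.imread("pics/top0.png")
c=cv2.resize(im[170:270,250:400],None,fx=5,fy=5,interpolation=cv2.INTER_CUBIC);cv2.imwrite("pics/c0.png",c)
def p(n,u,v):print(n,np.round(W[v,u]*1000).astype(int).tolist())
for n,u,v in[("plateL",262,240),("plateR",385,240),("plate mid",304,250),("b_L",284,230),("b_M",323,234),("b_R",365,232),("bar1L",270,201),("bar1R",380,201),("bar2L",270,184),("bar2R",380,184),("tray",463,233),("scrap",180,244),("pot",166,180),("spool",428,177)]:p(n,u,v)
# dark blocks
g=im.max(2);
for n,(a,b) in dict(L=(266,302),M=(305,342),R=(347,383)).items():
    m=np.zeros(g.shape,bool);m[204:256,a:b]=True
    m&=(g<95)&(W[...,2]>.02)&(W[...,2]<.055)
    q=W[m];zt=np.median(q[:,2]);q=q[abs(q[:,2]-zt)<.006]
    r=cv2.minAreaRect((q[:,:2]*1000).astype(np.float32));print(n,m.sum(),zt,np.round(r[0]),np.round(r[1]),r[2],q.min(0).round(3),q.max(0).round(3))
# plate
m=np.zeros(g.shape,bool);m[170:275,245:400]=True
q=W[m&(abs(W[...,2]-.006)<.004)&(im.std(2)<15)&(g>120)];r=cv2.minAreaRect((q[:,:2]*1000).astype(np.float32));print("plate",r)
for n,(x0,x1,y0,y1),zl in[("tray",(420,510,190,275),(.018,.035)),("scrap",(130,225,200,285),(.045,.065))]:
    m=np.zeros(g.shape,bool);m[y0:y1,x0:x1]=True
    q=W[m&(W[...,2]>zl[0])&(W[...,2]<zl[1])];print(n,len(q),np.percentile(q,[1,50,99],axis=0).round(3).tolist(),cv2.minAreaRect((q[:,:2]*1000).astype(np.float32)))
```

```text
plateL [444, 90, 8]
plateR [432, -207, 5]
plate mid [416, -10, 7]
b_L [462, 35, 35]
b_M [450, -57, 28]
b_R [450, -157, 33]
bar1L [531, 65, 48]
bar1R [519, -194, 53]
bar2L [572, 64, 49]
bar2R [561, -197, 52]
tray [442, -397, 5]
scrap [443, 289, 1]
pot [588, 308, 60]
spool [574, -314, 49]
L 38 0.03804920811886625 [430.  30.] [28. 62.] 32.0170783996582 [0.423 0.011 0.034] [0.458 0.063 0.042]
M 16 0.030643864622259875 [410. -53.] [47.  1.] 84.98944091796875 [ 0.408 -0.077  0.025] [ 0.412 -0.03   0.034]
R 44 0.030276927993108105 [ 437. -155.] [57. 51.] 0.7445953488349915 [ 0.409 -0.181  0.026] [ 0.465 -0.129  0.036]
plate ((490.6168212890625, -59.517669677734375), (333.3769836425781, 201.5259246826172), 87.72291564941406)
tray 633 [[0.361, -0.475, 0.018], [0.441, -0.41, 0.025], [0.522, -0.31, 0.031]] ((441.93017578125, -392.54754638671875), (160.9222412109375, 154.16766357421875), 86.14277648925781)
scrap 858 [[0.363, 0.197, 0.045], [0.442, 0.276, 0.053], [0.515, 0.365, 0.059]] ((439.3286437988281, 281.2451171875), (169.79566955566406, 152.47711181640625), 89.62980651855469)
```

View pics/c0.png

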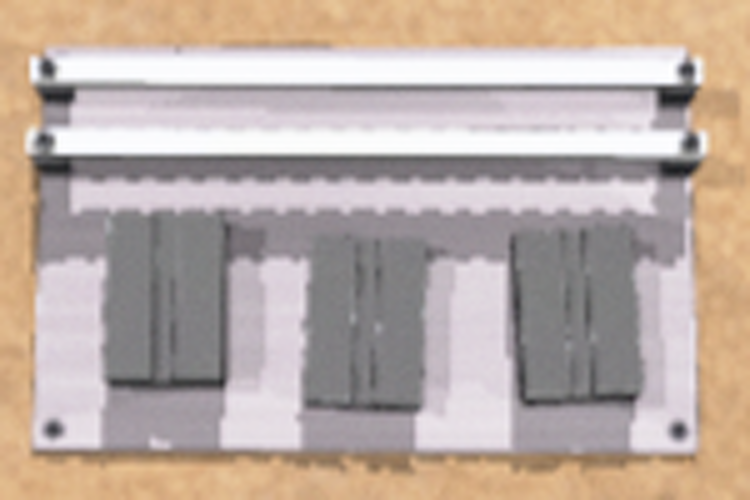

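The crop shows bars along rows ~70 and ~142, nose edges at rows 213, 236 and 230 (left, middle, right), and tails at 380, 403 and 400. Next I'll intersect rays with known heights.

```bash
cat >> h.py <<'E'
def rayz(f,u,v,z):
    T=np.array(f["cam_to_world"]);d=world(f,u,v,1.0)-T[:3,3];return T[:3,3]+d*(z-T[2,3])/d[2]
E
python3 - <<'E'
from h import *
f=grab("top");im=f["image"];D=[wmap(grab("top"))[...,2] for _ in range(2)]+[wmap(f)[...,2]]
Z=np.nanmedian(D,0)
def reg(x0,x1,y0,y1):
    a=Z[170+y0//5:170+y1//5,250+x0//5:250+x1//5];return round(float(np.nanmean(a))*1000,1),round(float(np.nanstd(a))*1000,1)
print("L",reg(115,150,230,365),reg(180,215,230,365),"M",reg(325,350,250,390),reg(385,415,250,390),"R",reg(530,560,245,385),reg(595,625,245,385),"plate",reg(230,300,270,440),reg(440,510,270,440))
def C(x,y,z):return np.round(rayz(f,250+x/5-.4,170+y/5-.4,z)*1000,1)[:2]
print("plate front",C(35,450,.006),C(697,450,.006))
print("bar1 top ends front edge",C(28,155,.056),C(705,155,.056), "bar2 ",C(30,82,.052),C(702,82,.052))
for n,z,q in[("L",.04,[(107,213),(225,213),(225,382),(107,382)]),("M",.035,[(316,235),(427,237),(420,407),(304,402)]),("R",.036,[(511,232),(632,227),(640,397),(523,403)])]:
    P=np.array([C(*a,z) for a in q]);c=P.mean(0);ax=P[:2].mean(0)-P[2:].mean(0);print(n,P.tolist(),"c",c.round(1),"yaw",np.degrees(np.arctan2(ax[1],ax[0])).round(1),"len",np.hypot(*ax).round(1),"w",np.hypot(*(P[0]-P[1])).round(1))
E
```

```text
L (39.7, 1.5) (39.9, 1.3) M (31.8, 1.4) (32.1, 1.2) R (35.9, 1.2) (35.8, 1.3) plate (5.7, 1.4) (5.9, 1.4)
plate front [397.5 103.7] [ 384.9 -213.1]
bar1 top ends front edge [531.2  99. ] [ 518.7 -218.9] bar2  [567.4  98.2] [ 554.9 -220.7]
L [[505.1, 64.0], [502.9, 8.1], [422.6, 10.4], [424.8, 65.4]] c [463.8  37. ] yaw -1.3 len 80.3 w 55.9
M [[491.5, -34.7], [488.4, -87.4], [407.8, -80.3], [412.3, -26.1]] c [450.  -57.1] yaw -5.6 len 80.3 w 52.8
R [[489.1, -127.4], [489.2, -185.0], [408.3, -183.5], [407.7, -128.6]] c [ 448.6 -156.1] yaw -0.1 len 81.2 w 57.6
```

Depth puts the tops of the left, middle and right blocks at 34, 26 and 30 mm above the plate. That suggests too thick, too thin and right, which the pushes will confirm. The gauge origin is about (511, -59.5) mm with yaw -0.0395, so at that tool yaw the tool x is gauge +x and the tool y is gauge -y.

```bash
cat >> h.py <<'E'
G0=np.array([511,-59.5]);GY=-.0395
def gx(p):
    d=np.array(p[:2])-G0;c,s=np.cos(GY),np.sin(GY);return np.array([c*d[0]+s*d[1],-s*d[0]+c*d[1]])
def st():
    s=bot.observe();p=np.array(s["position"])*1000
    print("t",round(s["clock"],2),"gauge xy",gx(p).round(1),"z",p[2].round(1),"rot",np.round(s["tool_rot"],3),"F",np.round(s["force"],1),"w",round(s["grip_width"],4),"ff",round(s["finger_force"],1),"world",p.round(0)[:2])
E
python3 -m creep '[[[-0.5,0,0,0,0,0,0.157],[-0.5,0,0,0,0,0,0.157],[-0.5,0,0,0,0,0,0.157],[-0.5,1.3,-5.2,0,0,0,0],[-0.5,1.4,-5.2,0,0,0,0],[-0.5,1.4,-5.2,0,0,0,0],[-0.5,1.4,-5.2,0,0,0,0],[-0.5,1.4,-5.2,0,0,0,0],[-0.5,1.4,-5.2,0,0,0,0],[-0.5,1.3,-5.2,0,0,0,0],[-0.5,1.3,-5.2,0,0,0,0]]]' 40
python3 -c "from h import *;st()"
```

```text
clock: 1.62
position: [0.387, -0.1545, 0.4049]
tool_rot: [3.141, -0.001, -0.039]
force: [1.6, -0.4, 0.6]
grip_width: 0.0214
finger_force: 0.0
t 1.62 gauge xy [-120.2  -99.9] z 404.9 rot [ 3.141e+00 -1.000e-03 -3.900e-02] F [ 1.6 -0.4  0.6] w 0.0214 ff 0.0 world [ 387. -155.]
```

```bash
python3 -m creep '[[[-0.5,0,0,5,0,0,0],[-0.5,0,0,5,0,0,0],[-0.5,0,0,5,0,0,0],[-0.5,0,0,4,0,0,0],[-0.5,0,0,2.4,0,0,0],[-0.5,0,0,0,0,0,0]]]'
python3 - <<'E'
from h import *
st();f=grab("side");i=f["image"][150:260,270:400];cv2.imwrite("pics/s1.png",cv2.resize(i,None,fx=5,fy=5,interpolation=cv2.INTER_CUBIC))
E
```

```text
clock: 2.38
position: [0.3864, -0.156, 0.1896]
tool_rot: [-3.141, 0.003, -0.039]
force: [0.0, -0.5, -0.4]
grip_width: 0.0212
finger_force: 0.0
t 2.38 gauge xy [-120.7 -101.4] z 189.6 rot [-3.141e+00  3.000e-03 -3.900e-02] F [ 0.  -0.5 -0.4] w 0.0212 ff 0.0 world [ 386. -156.]
```

View pics/s1.png

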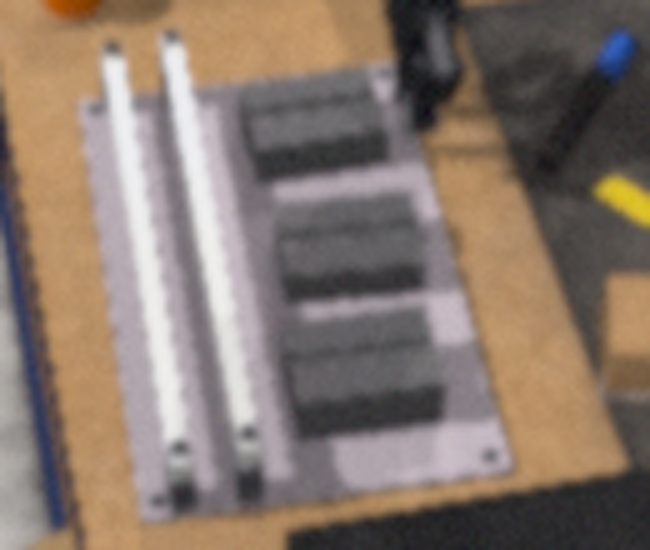

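The crop shows the fingers just behind the right block's tail at (420,100), with no contact. Now pushing the right block in small steps.

```bash
python3 -m creep '[[[-0.5,0.6,0,0.1,0,0,0],[-0.5,0.8,0,0.1,0,0,0],[-0.5,0.8,0,0,0,0,0],[-0.5,0.8,0,0,0,0,0],[-0.5,0.8,0,0,0,0,0],[-0.5,0.8,0,0,0,0,0],[-0.5,0.8,0,0,0,0,0],[-0.5,0.8,0,0,0,0,0],[-0.5,0.6,0,0,0,0,0],[-0.5,0,0,0,0,0,0]]]'
python3 - <<'E'
from h import *
st();f=grab("top");i=f["image"][170:270,250:400];cv2.imwrite("pics/t2.png",cv2.resize(i,None,fx=5,fy=5,interpolation=cv2.INTER_CUBIC))
E
```

```text
clock: 3.68
position: [0.4551, -0.1589, 0.1887]
tool_rot: [-3.142, -0.0, -0.039]
force: [-0.0, 1.0, -0.2]
grip_width: 0.0213
finger_force: 0.0
t 3.67 gauge xy [ -51.9 -101.5] z 188.7 rot [-3.142 -0.    -0.039] F [-0.   1.  -0.2] w 0.0213 ff 0.0 world [ 455. -159.]
```

View pics/t2.png

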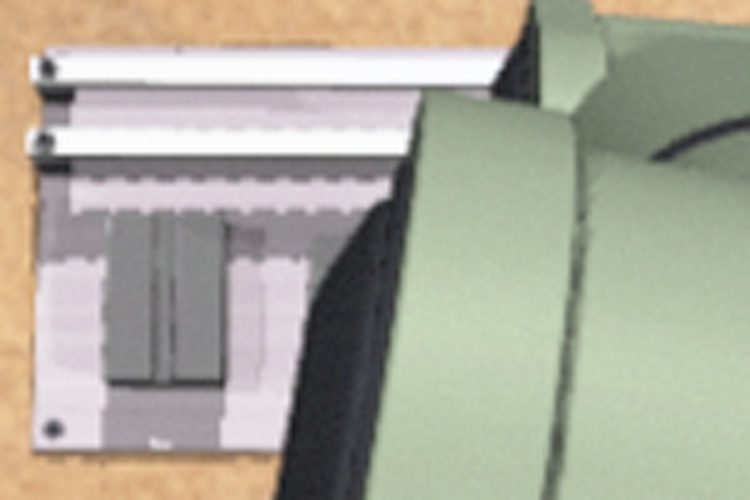

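The arm hides the right half of the top view, so I'll use force to feel for the stop.

```bash
python3 -m creep '[[[-0.5,0.2,0,0,0,0,0],[-0.5,0.2,0,0,0,0,0],[-0.5,0.2,0,0,0,0,0],[-0.5,0.2,0,0,0,0,0],[-0.5,0,0,0,0,0,0]]]'
python3 -m creep '[[[-0.5,0.15,0,0,0,0,0],[-0.5,0,0,0,0,0,0]]]'
python3 -c "from h import *;st()"
```

```text
clock: 4.35
position: [0.4629, -0.1592, 0.1887]
tool_rot: [-3.142, -0.0, -0.039]
force: [-0.5, -0.7, 0.2]
grip_width: 0.0213
finger_force: 0.0
clock: 4.6
position: [0.4643, -0.1593, 0.1887]
tool_rot: [-3.142, -0.0, -0.039]
force: [0.2, -0.1, -0.4]
grip_width: 0.0212
finger_force: 0.0
t 4.6 gauge xy [ -42.7 -101.5] z 188.7 rot [-3.142 -0.    -0.039] F [ 0.2 -0.1 -0.4] w 0.0212 ff 0.0 world [ 464. -159.]
```

```bash
for k in 1; do python3 -m creep '[[[-0.5,0.15,0,0,0,0,0],[-0.5,0,0,0,0,0,0]]]'; done
python3 -m creep '[[[-0.5,0.15,0,0,0,0,0],[-0.5,0,0,0,0,0,0]]]'
python3 - <<'E'
from h import *
st();f=grab("side");W=wmap(f);i=f["image"][150:260,270:400];cv2.imwrite("pics/s3.png",cv2.resize(i,None,fx=5,fy=5,interpolation=cv2.INTER_CUBIC))
E
```

```text
clock: 4.85
position: [0.4658, -0.1593, 0.1887]
tool_rot: [-3.142, -0.0, -0.039]
force: [0.1, -1.0, -0.0]
grip_width: 0.0211
finger_force: 0.0
clock: 5.1
position: [0.4664, -0.1594, 0.1885]
tool_rot: [-3.141, 0.003, -0.04]
force: [-6.6, 0.8, 4.4]
grip_width: 0.0214
finger_force: 3.6
t 5.1 gauge xy [ -40.6 -101.6] z 188.5 rot [-3.141e+00  3.000e-03 -4.000e-02] F [-6.6  0.8  4.4] w 0.0214 ff 3.6 world [ 466. -159.]
```

View pics/s3.png

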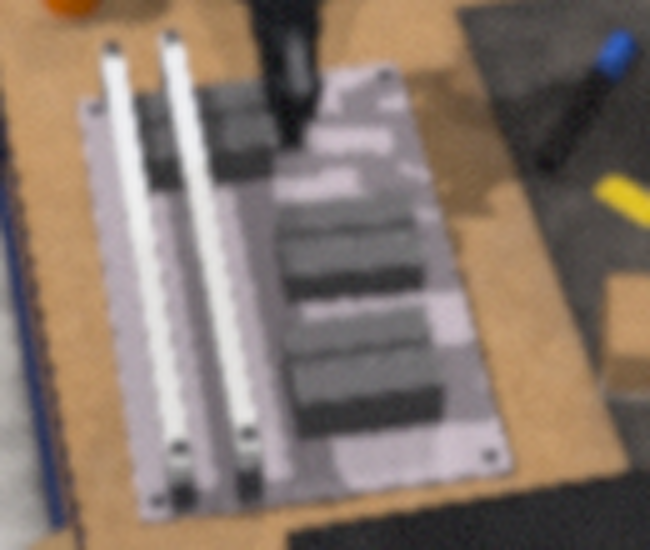

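The block's nose is under the first bar and has stopped at the second with 6.6 N at tool x = -40.6. It is the right one, and the finger face sits 11 mm ahead of the tool axis. Next is the middle block.

```bash
python3 -m creep '[[[-0.5,-1.5,0,0,0,0,0],[-0.5,-1,0,-4,0,0,0],[-0.5,-1,-3,-2.2,0,0,0],[-0.5,-1.3,-4,0,0,0,0],[-0.5,-1.3,-3.2,0,0,0,0],[-0.5,-1.4,0,0,0,0,0],[-0.5,0,0,0,0,0,0]]]'
python3 -c "from h import *;st()"
```

```text
clock: 6.02
position: [0.3953, -0.055, 0.2508]
tool_rot: [3.141, 0.0, -0.039]
force: [-0.0, 0.3, -0.3]
grip_width: 0.0212
finger_force: 0.0
t 6.03 gauge xy [-1.158e+02 -1.000e-01] z 250.8 rot [ 3.141  0.    -0.039] F [-0.   0.3 -0.3] w 0.0212 ff 0.0 world [395. -55.]
```

```bash
python3 -m creep '[[[-0.5,-0.2,0,3,0,0,0],[-0.5,0,0,2.2,0,0,0],[-0.5,0,0,1,0,0,0],[-0.5,0,0,0,0,0,0]]]'
python3 -c "from h import *;st()"
```

```text
clock: 6.52
position: [0.3943, -0.0549, 0.1884]
tool_rot: [3.141, 0.001, -0.04]
force: [-0.1, -0.1, 0.3]
grip_width: 0.0216
finger_force: 0.0
t 6.53 gauge xy [-116.8   -0. ] z 188.4 rot [ 3.141e+00  1.000e-03 -4.000e-02] F [-0.1 -0.1  0.3] w 0.0216 ff 0.0 world [394. -55.]
```

```bash
python3 -m creep '[[[-0.5,0.6,0,0,0,0,0],[-0.5,0.8,0,0,0,0,0],[-0.5,0.8,0,0,0,0,0],[-0.5,0.8,0,0,0,0,0],[-0.5,0.8,0,0,0,0,0],[-0.5,0.3,0,0,0,0,0],[-0.5,0.2,0,0,0,0,0],[-0.5,0,0,0,0,0,0]]]' | grep -E 'pos|force'
python3 -m creep '[[[-0.5,0.4,0,0,0,0,0],[-0.5,0.6,0,0,0,0,0],[-0.5,0.6,0,0,0,0,0],[-0.5,0.6,0,0,0,0,0],[-0.5,0.6,0,0,0,0,0],[-0.5,0.3,0,0,0,0,0],[-0.5,0.2,0,0,0,0,0],[-0.5,0.1,0,0,0,0,0],[-0.5,0,0,0,0,0,0]]]' | grep -E 'pos|force'
python3 -c "from h import *;st()"
```

```text
position: [0.4372, -0.0561, 0.1887]
force: [0.0, -0.5, -0.2]
finger_force: 0.0
position: [0.4712, -0.0575, 0.1887]
force: [-0.5, 0.2, 0.0]
finger_force: 0.0
t 8.65 gauge xy [-39.9   0.5] z 188.7 rot [-3.142 -0.    -0.039] F [-0.5  0.2  0. ] w 0.0211 ff 0.0 world [471. -57.]
```

```bash
python3 -m creep '[[[-0.5,0.2,0,0,0,0,0],[-0.5,0.2,0,0,0,0,0],[-0.5,0,0,0,0,0,0]]]' | grep -E 'pos|force'
python3 -m creep '[[[-0.5,0.3,0,0,0,0,0],[-0.5,0.3,0,0,0,0,0],[-0.5,0.3,0,0,0,0,0],[-0.5,0.3,0,0,0,0,0],[-0.5,0,0,0,0,0,0]]]' | grep -E 'pos|force'
python3 -c "from h import *;st()"
```

```text
position: [0.4754, -0.0576, 0.1887]
force: [-0.1, 0.3, 0.2]
finger_force: 0.0
position: [0.4874, -0.0581, 0.1887]
force: [-0.2, -0.1, -0.4]
finger_force: 0.0
t 9.65 gauge xy [-23.6   0.5] z 188.7 rot [-3.142 -0.    -0.039] F [-0.2 -0.1 -0.4] w 0.0213 ff 0.0 world [487. -58.]
```

The middle block passed both bars, with its nose at about 67. Next is the left block.

```bash
python3 -m creep '[[[-0.5,-2,0,0,0,0,0],[-0.5,-1,0,-4,0,0,0],[-0.5,-1.4,-2.5,-2.2,0,0,0],[-0.5,-1.4,-3,0,0,0,0],[-0.5,-1.4,-3,0,0,0,0],[-0.5,-1.4,-1,0,0,0,0],[-0.5,0,0,0,0,0,0],[-0.5,0,0,3,0,0,0],[-0.5,0,0,2.2,0,0,0],[-0.5,0,0,1,0,0,0],[-0.5,0,0,0,0,0,0]]]'|grep force
python3 -c "from h import *;st()"
```

```text
force: [0.0, -0.3, 0.8]
finger_force: 0.0
t 11.03 gauge xy [-109.8   94.9] z 188.4 rot [ 3.141e+00  1.000e-03 -4.000e-02] F [ 0.  -0.3  0.8] w 0.0215 ff 0.0 world [405.  40.]
```

```bash
python3 -m creep '[[[-0.5,0.6,0,0,0,0,0],[-0.5,0.6,0,0,0,0,0],[-0.5,0.6,0,0,0,0,0],[-0.5,0.6,0,0,0,0,0],[-0.5,0.4,0,0,0,0,0],[-0.5,0.2,0,0,0,0,0],[-0.5,0,0,0,0,0,0]]]'|grep force
python3 -m creep '[[[-0.5,0.15,0,0,0,0,0],[-0.5,0,0,0,0,0,0]]]' |grep force
python3 -m creep '[[[-0.5,0.15,0,0,0,0,0],[-0.5,0,0,0,0,0,0]]]' |grep force
python3 -c "from h import *;st()"
```

```text
force: [-0.6, 0.7, -0.1]
finger_force: 0.0
force: [0.3, 0.2, -0.1]
finger_force: 0.0
force: [0.9, 1.1, 0.0]
finger_force: 0.0
t 12.4 gauge xy [-76.8  95.4] z 188.7 rot [-3.142 -0.    -0.039] F [0.9 1.1 0. ] w 0.0214 ff 0.0 world [438.  39.]
```

```bash
python3 -m creep '[[[-0.5,0.15,0,0,0,0,0],[-0.5,0,0,0,0,0,0]]]' |grep force
python3 -c "from h import *;st()"
```

```text
force: [-7.3, 1.9, 4.3]
finger_force: 3.4
t 12.65 gauge xy [-76.2  95.4] z 188.6 rot [ 3.141e+00  2.000e-03 -3.900e-02] F [-7.3  1.9  4.3] w 0.0211 ff 3.4 world [439.  39.]
```

The left block stopped at the first bar with 7.3 N. All three have been tried, so I'll lift and look.

```bash
python3 -m creep '[[[-0.5,-1.5,0,0,0,0,0],[-0.5,0,0,-5,0,0,0],[0.6,0,0,-5,0,0,0],[0.6,1.5,5,0,0,0,0],[0.6,1.5,5,0,0,0,0],[0.6,2,5,0,0,0,0],[0.6,2,4.5,0,0,0,0],[0.6,0.9,0,0,0,0,0],[0.6,0,0,0,0,0,0]]]'|grep force
python3 - <<'E'
from h import *
st();f=grab("side");i=f["image"][150:260,270:400];cv2.imwrite("pics/s4.png",cv2.resize(i,None,fx=5,fy=5,interpolation=cv2.INTER_CUBIC))
f=grab("top");i=f["image"][170:270,250:400];cv2.imwrite("pics/t4.png",cv2.resize(i,None,fx=5,fy=5,interpolation=cv2.INTER_CUBIC))
E
```

```text
force: [-0.2, 0.4, -0.4]
finger_force: 0.0
t 13.78 gauge xy [-11.5 -98.9] z 288.4 rot [-3.141  0.    -0.039] F [-0.2  0.4 -0.4] w 0.0683 ff 0.0 world [ 496. -158.]
```

View pics/s4.png

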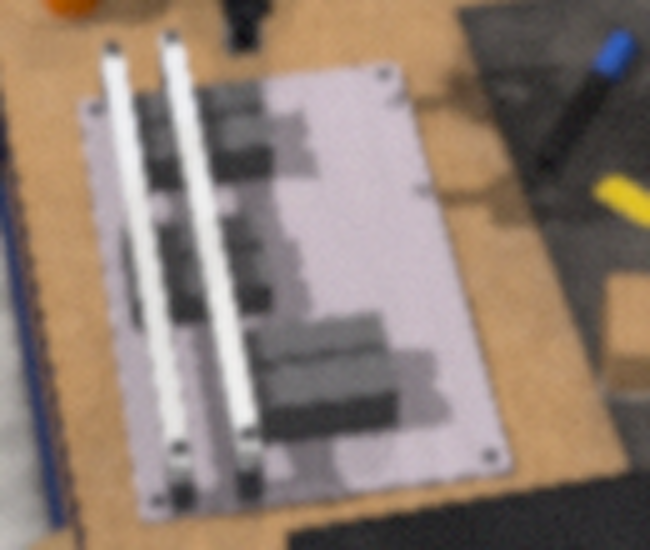

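The side view confirms it: the top block's nose is at the second bar, the middle block's shows behind it at (130,270), and the bottom block stopped at the first bar at (250,380). Now grasping the right-sized block by its tail.

```bash
python3 -m creep '[[[0.6,0,0,5,0,0,0],[0.6,0,0,4,0,0,0],[0.6,0,0,1.5,0,0,0],[0.6,0,0,0.5,0,0,0],[0.6,0,0,0,0,0,0]]]'|grep force
python3 -c "from h import *;st()"
python3 -m creep '[[[-0.2,0,0,0,0,0,0],[-0.2,0,0,0,0,0,0],[-0.2,0,0,0,0,0,0],[-0.2,0,0,0,0,0,0]]]' 40|grep force
python3 -c "from h import *;st()"
```

```text
force: [-0.2, 0.4, 0.2]
finger_force: 0.0
t 14.5 gauge xy [-11.  -99.4] z 179.6 rot [ 3.141e+00 -1.000e-03 -3.900e-02] F [-0.2  0.4  0.2] w 0.0686 ff 0.0 world [ 496. -158.]
force: [-1.7, 1.3, 8.5]
finger_force: 40.6
t 15.0 gauge xy [-11.  -99.6] z 180.0 rot [ 3.141e+00 -2.000e-03 -3.900e-02] F [-1.7  1.3  8.5] w 0.0553 ff 40.6 world [ 496. -159.]
```

```bash
python3 -m creep '[[[-0.2,-0.3,0,-0.1,0,0,0],[-0.2,-1,0,0,0,0,0],[-0.2,-1.5,0,0,0,0,0],[-0.2,-1.5,0,0,0,0,0],[-0.2,-1.5,0,0,0,0,0],[-0.2,-0.3,0,-1,0,0,0],[-0.2,0,0,-4,0,0,0],[-0.2,0,0,-4,0,0,0],[-0.2,0,0,0,0,0,0]]]'|grep force
python3 -c "from h import *;st()"
python3 -m creep '[[[-0.2,0,3,0,0,0,0],[-0.2,0,4,0,0,0,0],[-0.2,0,4,0,0,0,0],[-0.2,0,4,0,0,0,0],[-0.2,0,4,0,0,0,0],[-0.2,-0.6,3,0,0,0,0],[-0.2,0,1.6,0,0,0,0],[-0.2,0,0,0,0,0,0]]]'|grep force
python3 - <<'E'
from h import *
st();f=grab("side");i=f["image"][80:230,250:420];cv2.imwrite("pics/s5.png",cv2.resize(i,None,fx=4,fy=4,interpolation=cv2.INTER_CUBIC))
E
```

```text
force: [-1.0, -0.8, -1.7]
finger_force: 43.1
t 16.12 gauge xy [-72.  -99.8] z 272.3 rot [ 3.141 -0.004 -0.04 ] F [-1.  -0.8 -1.7] w 0.055 ff 43.1 world [ 435. -156.]
force: [0.5, 0.5, -1.4]
finger_force: 43.1
t 17.12 gauge xy [ -78.4 -335.8] z 269.1 rot [-3.141e+00  1.000e-03 -4.000e-02] F [ 0.5  0.5 -1.4] w 0.0548 ff 43.1 world [ 419. -392.]
```

View pics/s5.png

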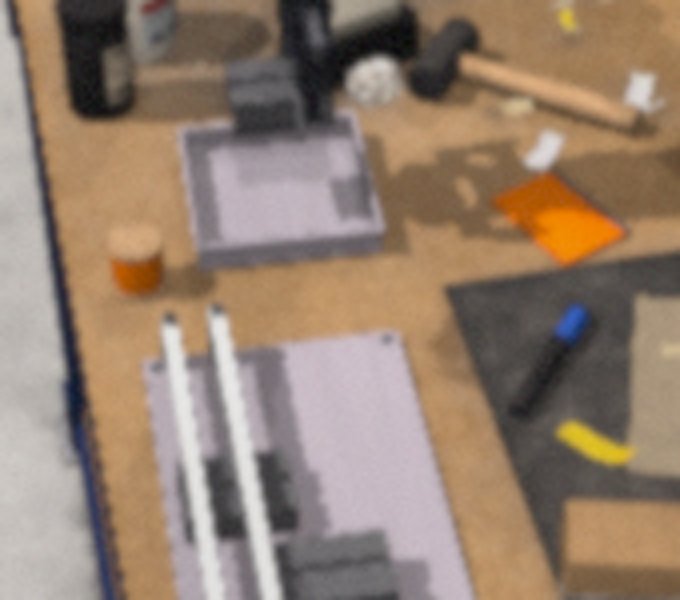

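The block is held level above the tray at (265,95). Lowering it onto the floor.

```bash
python3 -m creep '[[[-0.2,0,0,4,0,0,0],[-0.2,0,0,3,0,0,0],[-0.2,0,0,1.5,0,0,0],[-0.2,0,0,0.4,0,0,0],[-0.2,0,0,0,0,0,0]]]'|grep force
python3 -c "from h import *;st()"
```

```text
force: [-0.1, -0.8, -0.4]
finger_force: 43.1
t 17.8 gauge xy [ -77.9 -335.4] z 181.3 rot [ 3.141e+00 -1.000e-03 -3.900e-02] F [-0.1 -0.8 -0.4] w 0.0552 ff 43.1 world [ 420. -392.]
```

```bash
python3 -m creep '[[[-0.2,0,0,0.15,0,0,0],[-0.2,0,0,0.1,0,0,0],[-0.2,0,0,0,0,0,0]]]'|grep force
python3 -c "from h import *;st()"
python3 -m creep '[[[0.3,0,0,0,0,0,0],[0.6,0,0,0,0,0,0],[0.6,0,0,0,0,0,0],[0.6,0,0,0,0,0,0],[0.6,0,0,-4,0,0,0],[0.6,0,0,-5,0,0,0],[0.6,0,0,-2,0,0,0],[0.6,0,0,0,0,0,0]]]'|grep force
python3 - <<'E'
from h import *
st();f=grab("side");i=f["image"][80:230,250:420];cv2.imwrite("pics/s6.png",cv2.resize(i,None,fx=4,fy=4,interpolation=cv2.INTER_CUBIC))
E
```

```text
force: [-0.2, -0.2, -1.2]
finger_force: 43.1
t 18.18 gauge xy [ -78.2 -335.6] z 178.4 rot [ 3.141 -0.    -0.039] F [-0.2 -0.2 -1.2] w 0.0551 ff 43.1 world [ 420. -392.]
force: [-0.2, 0.6, -0.4]
finger_force: 0.0
t 19.18 gauge xy [ -78.  -335.8] z 289.7 rot [ 3.14e+00 -2.00e-03 -3.90e-02] F [-0.2  0.6 -0.4] w 0.0685 ff 0.0 world [ 420. -392.]
```

View pics/s6.png

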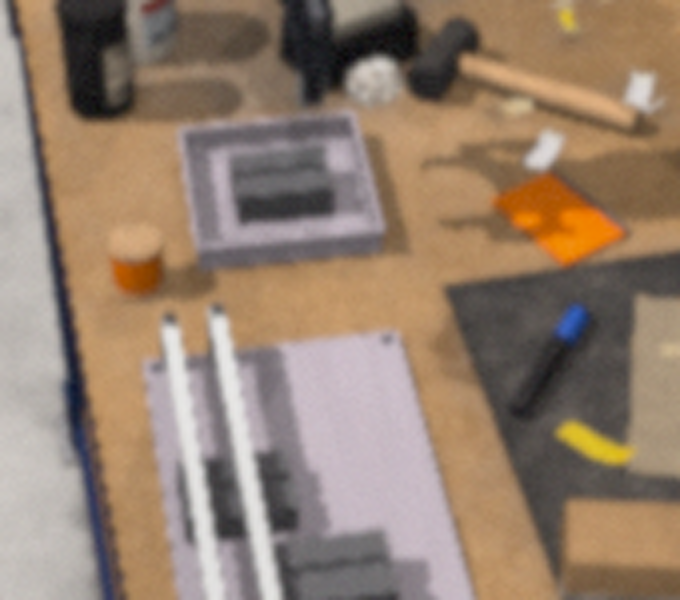

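The block lies flat in the tray at (283,183). Now fetching the thin block.

```bash
python3 -m creep '[[[0.6,0.8,-4,0,0,0,0],[0.6,1,-5,0,0,0,0],[0.6,1,-5,0,0,0,0],[0.6,1,-5,0,0,0,0],[0.6,1,-5,0,0,0,0],[0.6,1,-5,0,0,0,0],[0.6,1,-3,0,0,0,0],[0.6,0.7,-1.6,0,0,0,0],[0.6,0,0,0,0,0,0]]]'|grep force
python3 - <<'E'
from h import *
st();f=grab("side");i=f["image"][150:260,270:400];cv2.imwrite("pics/s7.png",cv2.resize(i,None,fx=5,fy=5,interpolation=cv2.INTER_CUBIC))
E
```

```text
force: [-0.2, -0.2, -0.1]
finger_force: 0.0
t 20.35 gauge xy [-3.2  0.9] z 287.5 rot [-3.142e+00  1.000e-03 -3.800e-02] F [-0.2 -0.2 -0.1] w 0.068 ff 0.0 world [508. -59.]
```

```bash
python3 -m creep '[[[0.6,0,0,5,0,0,0],[0.6,0,0,4,0,0,0],[0.6,0,0,1.5,0,0,0],[0.6,0,0,0.6,0,0,0],[0.6,0,0,0,0,0,0]]]'|grep force
python3 -c "from h import *;st()"
python3 -m creep '[[[-0.2,0,0,0,0,0,0],[-0.2,0,0,0,0,0,0],[-0.2,0,0,0,0,0,0],[-0.2,0,0,0,0,0,0]]]' 40|grep force
python3 -c "from h import *;st()"
```

```text
force: [1.2, 0.4, 1.0]
finger_force: 0.0
t 21.02 gauge xy [-3.1  0.1] z 177.9 rot [ 3.141e+00 -1.000e-03 -4.000e-02] F [1.2 0.4 1. ] w 0.0683 ff 0.0 world [508. -59.]
force: [-1.7, -0.4, 11.4]
finger_force: 40.2
t 21.52 gauge xy [-3.   0.3] z 178.6 rot [ 3.141e+00 -2.000e-03 -3.900e-02] F [-1.7 -0.4 11.4] w 0.0555 ff 40.2 world [508. -59.]
```

```bash
python3 -m creep '[[[-0.2,-0.3,0,-0.1,0,0,0],[-0.2,-1,0,0,0,0,0],[-0.2,-1.5,0,0,0,0,0],[-0.2,-1.5,0,0,0,0,0],[-0.2,-1.5,0,0,0,0,0],[-0.2,-1.1,0,0,0,0,0],[-0.2,0,0,-2,0,0,0],[-0.2,0,0,-5,0,0,0],[-0.2,0,0,-5,0,0,0],[-0.2,0,0,-5,0,0,0],[-0.2,0,0,-2,0,0,0],[-0.2,0,0,0,0,0,0]]]'|grep force
python3 - <<'E'
from h import *
st();W=np.load("top0.npy");S=np.load("side0.npy")
for A in(W,S):
  P=A.reshape(-1,3);P=P[np.isfinite(P).all(1)]
  for z0,z1 in((.06,.15),(.15,.22),(.22,.28),(.28,.36)):
    q=P[(P[:,2]>z0)&(P[:,2]<z1)&(P[:,1]>.12)&(P[:,1]<.6)&(P[:,0]<.36)&(P[:,0]>-.1)]
    if len(q)>10:print(z0,len(q),np.percentile(q[:,:2],[1,99],axis=0).round(3).tolist())
E
```

```text
force: [-0.5, 0.1, -1.5]
finger_force: 42.6
t 23.02 gauge xy [-72.8   0.4] z 369.1 rot [ 3.142e+00 -2.000e-03 -3.900e-02] F [-0.5  0.1 -1.5] w 0.055 ff 42.6 world [438. -56.]
0.06 563 [[0.113, 0.233], [0.275, 0.322]]
0.15 2420 [[0.126, 0.234], [0.276, 0.487]]
0.22 5311 [[0.14, 0.253], [0.255, 0.444]]
0.28 1077 [[0.148, 0.31], [0.189, 0.401]]
0.06 1951 [[0.01, 0.329], [0.276, 0.494]]
0.15 4952 [[-0.023, 0.281], [0.276, 0.494]]
0.22 7556 [[-0.012, 0.275], [0.254, 0.471]]
0.28 2633 [[0.057, 0.309], [0.189, 0.415]]
```

```bash
python3 -m creep '[[[-0.2,-0.3,-3,0,0,0,0],[-0.2,-0.5,-4.5,0,0,0,0],[-0.2,-0.5,-4.5,0,0,0,0],[-0.2,-0.5,-4.5,0,0,0,0],[-0.2,-0.5,-4.5,0,0,0,0],[-0.2,-0.5,-4.5,0,0,0,0],[-0.2,-0.5,-4.5,0,0,0,0],[-0.2,-0.5,-2.5,0,0,0,0],[-0.2,-0.3,-1.2,0,0,0,0],[-0.2,0,0,0,0,0,0]]]'|grep force
python3 - <<'E'
from h import *
st();f=grab("top");i=f["image"][110:310,60:300];cv2.imwrite("pics/t8.png",cv2.resize(i,None,fx=3,fy=3,interpolation=cv2.INTER_CUBIC))
E
```

```text
force: [0.3, -1.1, -0.6]
finger_force: 42.6
t 24.27 gauge xy [-113.7  337.3] z 367.4 rot [ 3.141e+00  1.000e-03 -3.900e-02] F [ 0.3 -1.1 -0.6] w 0.0549 ff 42.6 world [411. 282.]
```

View pics/t8.png

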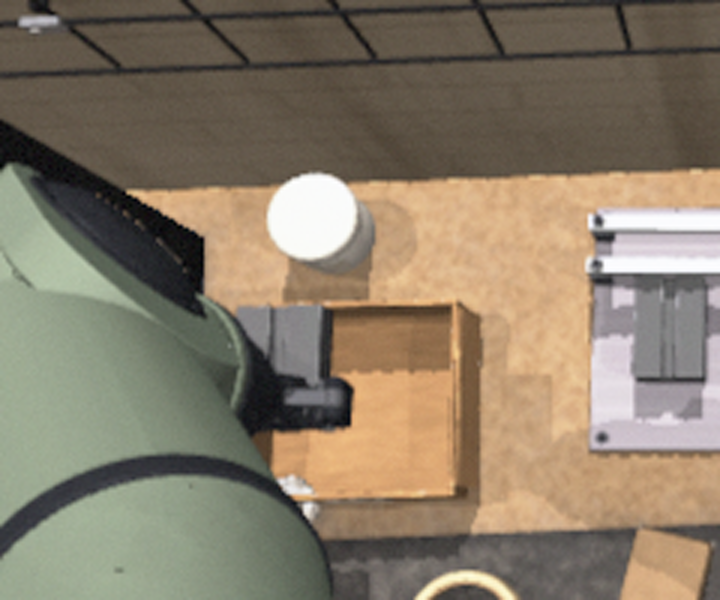

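The block hangs at (285,340) in the crop, offset left by perspective at its height. The computed centre (440, 281) matches the box centre, and the pot is untouched. Lowering.

```bash
python3 -m creep '[[[-0.2,0,0,3,0,0,0],[-0.2,0,0,4,0,0,0],[-0.2,0,0,3,0,0,0],[-0.2,0,0,1.5,0,0,0],[-0.2,0,0,0,0,0,0]]]'|grep force
python3 -m creep '[[[-0.2,0,0,2,0,0,0],[-0.2,0,0,2,0,0,0],[-0.2,0,0,1.5,0,0,0],[-0.2,0,0,0.8,0,0,0],[-0.2,0,0,0,0,0,0]]]'|grep force
python3 -c "from h import *;st()"
```

```text
force: [-0.5, 0.3, -0.8]
finger_force: 42.6
force: [0.1, 0.6, -0.0]
finger_force: 42.6
t 25.57 gauge xy [-113.4  337.5] z 190.2 rot [ 3.141  0.    -0.039] F [ 0.1  0.6 -0. ] w 0.055 ff 42.6 world [411. 282.]
```

```bash
python3 -m creep '[[[-0.2,0,0,0.6,0,0,0],[-0.2,0,0,0.4,0,0,0],[-0.2,0,0,0,0,0,0],[0.3,0,0,0,0,0,0],[0.6,0,0,0,0,0,0],[0.6,0,0,0,0,0,0],[0.6,0,0,0,0,0,0],[0.6,0,0,-3,0,0,0],[0.6,0,0,-5,0,0,0],[0.6,0,0,-5,0,0,0],[0.6,0,0,-5,0,0,0],[0.6,0,0,-2,0,0,0]]]'|grep force
python3 -m creep '[[[0.6,0,4,0,0,0,0],[0.6,0,5,0,0,0,0],[0.6,0,5,0,0,0,0],[0.6,0,5,0,0,0,0],[0.6,0,5,0,0,0,0],[0.6,0,5,0,0,0,0],[0.6,0,5,0,0,0,0],[0.6,0,5,0,0,0,0],[0.6,0,4,0,0,0,0],[0.6,0,0,0,0,0,0]]]'|grep force
python3 - <<'E'
from h import *
st();f=grab("top");W=wmap(f);im=f["image"];i=im[150:290,120:420];cv2.imwrite("pics/t9.png",cv2.resize(i,None,fx=2.6,fy=2.6,interpolation=cv2.INTER_CUBIC))
E
```

```text
force: [-0.6, -0.4, -0.5]
finger_force: 0.0
force: [0.4, 1.7, 0.6]
finger_force: 0.0
t 28.32 gauge xy [-113.7  -94.9] z 380.2 rot [ 3.141 -0.    -0.044] F [0.4 1.7 0.6] w 0.0683 ff 0.0 world [ 394. -150.]
```

View pics/t9.png

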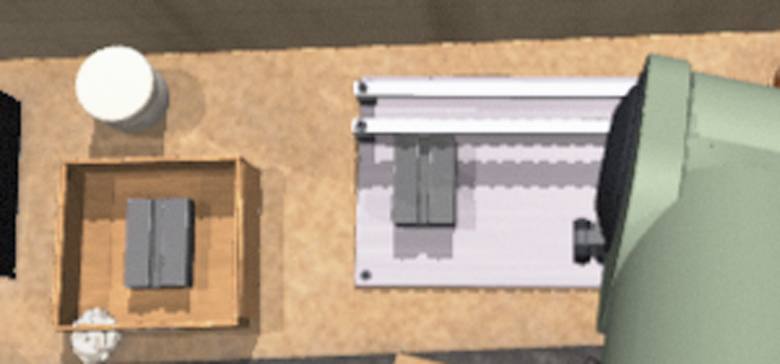

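The thin block lies flat in the scrap box at (160,243). The thick block is at the first bar at (425,180), the pot hasn't moved and the gripper is clear, so I'm handing in.

```bash
python3 -c "from workcell import bot;print(bot.job_done())"
```

```text
the job is handed in; nothing more can be done
None
```

All three blocks were tried and sorted, and I handed the job in at about 28 s: the right block (stopped at the second bar) is flat in the tray, the thin one is in the scrap box, and the thick one is still lying at the first bar; no verdict came back.

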